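# Filter change: seat the canister, line up the quarter-turn, hold the access panel shut

### The job

Finish the filter change on the red air-filter unit: first push the fresh green canister upright into the black socket until the sprung pad under it is fully down, and let go of it. Then turn the yellow quarter-turn fastener on the access panel clockwise until its slot lines up with the red marks, and press the panel down flush with the housing. Finish while still holding the panel pressed flush, and leave the brown used canister standing where it is.

Things in the scene. Friction and masses are not known exactly. Their poses are not given: they have to be found in the camera images.
- unit: the air-filter unit, fixed to the bench, 210 mm (x) by 360 mm (y). Origin at the centre of its underside. A grey deck 30 mm high carries a red housing (rim 90 mm above the bench, centre at y +75 mm, 190 by 180 mm) with an aluminium access panel (144 by 142 by 6 mm) in its open top, and a black socket at y -115 mm. Two red marks on the panel run along the unit's y axis through the panel's centre
- canister_mid (a point): centre, half-way up, of the loose fresh canister: a green cylinder with white bands, diameter 50 mm, 100 mm tall (bevelled foot), about 0.3 kg, standing upright on the bench
- used_mid (a point): centre, half-way up, of the used canister: same size, brown with black bands, standing upright on the bench; to be left alone
- socket (a point): centre of the mouth of the black socket, at its rim, 60 mm above the bench; bore diameter 57 mm, outer diameter 72 mm, wall 30 mm high. The orange pad (diameter 44 mm) lies in it, its top 14 mm below the rim at first and 24 mm below when fully down
- pad (a joint): travel of the sprung pad in the socket, m: 0 up, 0.010 fully down. It needs about 5 N to start and 8 N at the bottom (the canister's weight of about 3 N helps but does not move it); its snug guide keeps it down once pressed
- wing (a point): the yellow wing of the quarter-turn fastener: a point on its turning axis at mid-height of the wing; its x axis runs along the wing. The wing is 42 mm long, 10 mm thick and stands up to 33 mm above the panel's underside; the point is 15 mm above the panel's top face, on the panel's centre. A dark slot line runs along the top of the wing; a flat black disc, diameter 50 mm, 3 mm thick, lies under it on the panel
- fastener (a joint): angle of the quarter-turn, rad, growing clockwise seen from above: at 0 the wing lies along the unit's x axis, at 1.571 its slot lies along the unit's y axis in line with the red marks (aligned); stops at 0 and 2.2. Stiff, about 0.05 N m, stays where left. A cross key below the panel passes the slot in the frame only when within about 0.2 rad of aligned; otherwise the panel stops after about 3 mm
- panel (a joint): how far the access panel is pressed in, m: 0 resting on its springs (top face 100 mm above the bench, 10 mm proud of the housing rim), 0.010 flush. The springs push it back with about 4 N at 0 and 10 N at flush, so it rises when let go; it stops hard at flush
There are look-alikes about, which are no part of the job. There is more than one size of the part that bears canister_mid; the job needs the middle-sized.

How it is judged:
By the outcome, as a careful person would: the job done as asked, in the order asked, and still so for the second after the job is handed in, while the arm keeps its last pose, push and grip.
It also fails if it takes over 51 s, if anything falls off the work surface, if the arm or the gripper's body presses on something with over 40 N, if the wrist force passes 120 N, or if a joint passes its speed limit or range.

### The arm

A 6-joint arm with a two-finger parallel gripper is mounted at the origin on the work surface. World frame = base frame: x ahead of the robot, y to its left, z up, the work surface at z = 0. Lengths are in m, angles in rad, forces in N, time in s.
With the tool pointing down it reaches from about 0.3 to 0.775 m from the base axis. Payload 14.6 kg.
Tool frame: the origin (TCP) lies midway between the tips of the shut fingers; the grasp point (between the pads) lies 19 mm behind it (ctrl.tcp_to_grasp is the z of the grasp point in the tool frame, in m); z points along the fingers, y is the line along which they close (so a half turn about z gives the same grasp; the last joint's range is limited). The gripper opens to 94 mm and grips with 3 to 60 N. Pads are 16 mm wide; open, the fingers measure 119 mm over their backs; the gripper's body (75 mm by 177 mm) begins 78 mm behind the grasp point.
Start: joints at [-1.412, 0.3, 1.521, -0, 1.321, -0.067], TCP at [0.123, -0.536, 0.205] pointing down, gripper open.
Joint ranges: [-3.03, 3.03], [-0.79, 2.21], [0.23, 2.52], [-1.04, 4.18], [0, 3.07], [-2.55, 2.55]. Speed limits (rad/s): [2.22, 2.22, 2.57, 3.14, 3.14, 3.14].

### API

Orientations are given as [roll, pitch, yaw] about the fixed x, y, z axes, in that order (R = Rz(yaw) Ry(pitch) Rx(roll)).
In Python, from station import monitor, camera, ctrl gives the robot as it stands.
- The arm moves only by the tool apply_moves, never from a script. Its argument "plan" is one flat list of numbers, 4 for each row, row after row: the shift along the tool's x, y, z in mm, then the turn about the tool's z in rad. In form: [dx, dy, dz, spin, dx, dy, dz, spin, ...]. A call has 1 to 20 rows; each row shifts and turns the commanded pose from where the row before left it, along the tool's axes as they then stand; what a row does not reach is not made up. A row lasts 1/10 s, in which the tool goes at most 50 mm and 8.59 degrees, less where a joint would pass 70% of its speed; a pose out of reach is approached as far as the arm can. A call is refused whole if a number of a shift passes 50 or a number of a turn 0.15, either way. A call with a gripper value outside its range is refused whole. "hand" is the gripper command: -1 is shut, 1 is fully open, values between are in proportion, set as the call begins (left out, the last holds). The fingers move at their own pace and stop on an object; "squeeze" is the grip in N (left out, the last holds). Time passes only in rows, so rows that do not move let the fingers close. It gives the time, the measured TCP pose, the force, the opening and the grip force at its end, in the units of the state.
- monitor.get_obs(): the state, without advancing time (a new reading comes with each control period).
- camera(name): name is "scene" or "top" or "wrist"; returns a dict with "image" (420x560x3 uint8, red, green, blue), "range_z" (420x560 float32, m along the optical axis (not along the pixel's ray), 0 where there is no reading), "mtx" (3x3 intrinsics, pixels), "rvec" (rotation vector, rad) and "tvec" (3), from world to camera coordinates, as OpenCV has them. Camera axes: x right, y down, z forward; pixel columns grow to the right and rows downward; lengths in m; the calibration is good to about 2 mm. A picture is of the moment at which its call begins.
- ctrl.hand_in(): hands the job in; it is judged then, once.
The state is a dict: "time_s": time; "qpos": joint angles; "joint_vel": joint speeds; "tau": joint torques, N m; "ee_pos": TCP position; "eef_rot": TCP orientation; "force": force on the tool from outside, world axes, zero at the start; "moment": the same for the moment, N m; "grip_width": finger opening in m; "grip_force": force on a finger pad.
Only numpy, scipy, OpenCV 4.12 (cv2) and the standard library are available. Lean on these libraries where they do the work, as an engineer would, in place of code of your own. Each camera call takes 0.05 s, during which the arm holds its last target. There are 200 camera calls.

## Working session

There is one attempt and no reset: what is moved stays moved. The work goes in short steps, Python scripts to look and compute and a tool call to move; the robot and the scene stay as the last step left them, time stands still between calls to the robot, and variables do not carry over. Pictures are saved under pics/ and viewed, at most 10 in all, crops included, and the job is handed in when it is done.

Besides the shell and the picture viewer there is one more tool, called after "Request:" by a JSON object that holds its "api" and its "payload". apply_moves: Moves the arm, as the interface text tells. Its arguments: {"type":"object","properties":{"plan":{"type":"array","items":{"type":"number"}},"hand":{"type":"number"},"squeeze":{"type":"number"}},"required":["plan"]}

```bash
mkdir -p pics
cat > h.py <<'E'
import numpy as np, cv2
from station import monitor, camera, ctrl
def snap(n,f=None):
    c=camera(n)
    if f: cv2.imwrite('pics/'+f,c['image'][:,:,::-1])
    np.savez('last_'+n,**c); return c
def load(n): return dict(np.load('last_'+n+'.npz'))
def ray(c,u,v,z):
    R=cv2.Rodrigues(c['rvec'])[0]; o=-R.T@c['tvec'].ravel()
    d=R.T@np.linalg.inv(c['mtx'])@np.array([u,v,1.]); return o+d*(z-o[2])/d[2]
def pt(c,u,v):
    Z=c['range_z'][int(v),int(u)]; R=cv2.Rodrigues(c['rvec'])[0]
    return R.T@(np.linalg.inv(c['mtx'])@np.array([u,v,1.])*Z-c['tvec'].ravel())
def cloud(c):
    h,w=c['range_z'].shape; v,u=np.mgrid[:h,:w]; R=cv2.Rodrigues(c['rvec'])[0]
    P=np.stack([u,v,np.ones_like(u)],-1)@np.linalg.inv(c['mtx']).T*c['range_z'][...,None]
    return (P-c['tvec'].ravel())@R
E
python3 - <<'E'
from h import *
print(monitor.get_obs(),ctrl.tcp_to_grasp)
snap('scene','s0.png');snap('top','t0.png')
E
```

```text
{'time_s': 0.0, 'qpos': array([-1.41162298e+00,  3.00480993e-01,  1.52159040e+00, -5.88667379e-06,
        1.32068765e+00, -6.65817155e-02]), 'joint_vel': array([ 0.00092593,  0.00015022,  0.00037914, -0.00040104, -0.00122471,
       -0.00027006]), 'tau': array([-2.52076876e-03, -5.31807375e+01, -3.52737951e+01,  7.07219448e-02,
        2.43869046e-02, -5.68083078e-05]), 'ee_pos': array([ 0.12307678, -0.53578144,  0.20487696]), 'eef_rot': array([-3.14042847e+00, -7.19132854e-05,  2.25756485e-01]), 'force': array([0.39749156, 0.26754441, 0.31972863]), 'moment': array([ 0.01467048,  0.04875833, -0.02145987]), 'grip_force': 0.0, 'grip_width': 0.09362373278694683} -0.0188
```

View pics/s0.png

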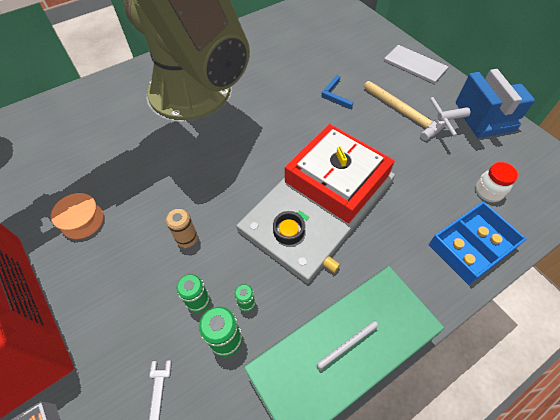

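View pics/t0.png

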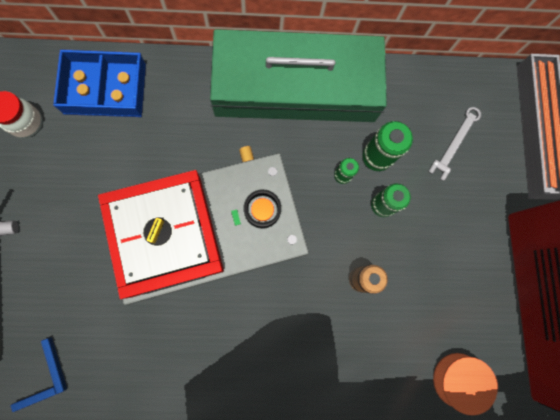

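The top view shows the unit with its panel at (158,231) and the socket at (263,208). The candidates for the canister are green ones at (395,138) large, (347,168) small and (397,197) middle, plus the brown used one at (373,279). I choose (397,197), and will check its size with a measurement and a close crop.

Run:
```python
from h import *
c=load('top'); P=cloud(c); hsv=cv2.cvtColor(c['image'],cv2.COLOR_RGB2HSV)
# canisters: top faces
for n,(u,v) in dict(big=(395,138),small=(347,168),mid=(397,197),used=(373,279)).items():
    h=P[v-8:v+9,u-8:u+9,2].max(); 
    w=P[v-40:v+40,u-40:u+40].reshape(-1,3); p0=pt(c,u,v)
    w=w[(abs(w[:,2]-np.median(P[v-2:v+3,u-2:u+3,2]))<.006)&(np.hypot(*(w[:,:2]-p0[:2]).T)<.05)]
    (cx,cy),r=cv2.minEnclosingCircle(w[:,:2].astype(np.float32)); print(n,pt(c,u,v).round(4),h.round(4),cx,cy,2*r)
# panel
def mask(lo,hi,box):
    m=cv2.inRange(hsv,lo,hi); k=np.zeros_like(m); x0,y0,x1,y1=box; k[y0:y1,x0:x1]=m[y0:y1,x0:x1]; return k
box=(90,160,320,310)
m=mask((20,120,90),(35,255,255),(130,205,185,258)); v,u=np.nonzero(m); print('wing px',len(u),u.mean(),v.mean())
pts=np.array([ray(c,a,b,.125)[:2] for a,b in zip(u,v)]); print('wing rect',cv2.minAreaRect(pts.astype(np.float32)),pts.mean(0))
m1=mask((0,150,100),(8,255,255),(112,215,145,258)); m2=mask((0,150,100),(8,255,255),(170,205,197,250))
q=[np.array([ray(c,a,b,.1)[:2] for b,a in zip(*np.nonzero(m_))]) for m_ in (m1,m2)]
print([len(x) for x in q]); a,b=[x.mean(0) for x in q]; print('marks',a,b,'mid',(a+b)/2,'dir(+y unit)',np.arctan2(*(a-b)[::-1]))
m=mask((8,150,150),(22,255,255),(235,180,290,235)); v,u=np.nonzero(m); print('pad',ray(c,u.mean(),v.mean(),.046), len(u),pt(c,u.mean(),v.mean()))
s=c['range_z'][180:235,235:290]; w=P[180:235,235:290].reshape(-1,3); w=w[(w[:,2]>.052)&(w[:,2]<.07)]
(cx,cy),r=cv2.minEnclosingCircle(w[:,:2].astype(np.float32)); print('socket',cx,cy,2*r,np.median(w[:,2]))
im=cv2.resize(c['image'][110:310,90:420],None,fx=2.4,fy=2.4,interpolation=cv2.INTER_CUBIC); cv2.imwrite('pics/c0.png',im[:,:,::-1])
```

```text
big [ 0.7044 -0.2677  0.1311] 0.8291 0.708662211894989 -0.2700318396091461 0.06192448362708092
small [ 0.6638 -0.1941  0.0705] 0.8291 0.6676762104034424 -0.19798660278320312 0.03701971843838692
mid [ 0.6038 -0.2783  0.1002] 0.8291 0.6070497035980225 -0.27900445461273193 0.049311064183712006
used [ 0.4565 -0.231   0.1004] 0.8291 0.456989586353302 -0.23241540789604187 0.0493147075176239
wing px 236 154.3771186440678 230.14406779661016
wing rect ((0.5305323600769043, 0.14563989639282227), (0.01623985543847084, 0.043238744139671326), 72.89958190917969) [0.52986725 0.14565385]
[196, 48]
marks [0.50818449 0.21194765] [0.54579704 0.10136204] mid [0.52699077 0.15665484] dir(+y unit) 1.8986437586989395
pad [ 0.58446201 -0.03524519  0.046     ] 391 [ 0.58466569 -0.0352542   0.04484027]
socket 0.5853391885757446 -0.0346299484372139 0.07200218737125397 0.059306148502065247
```

View pics/c0.png

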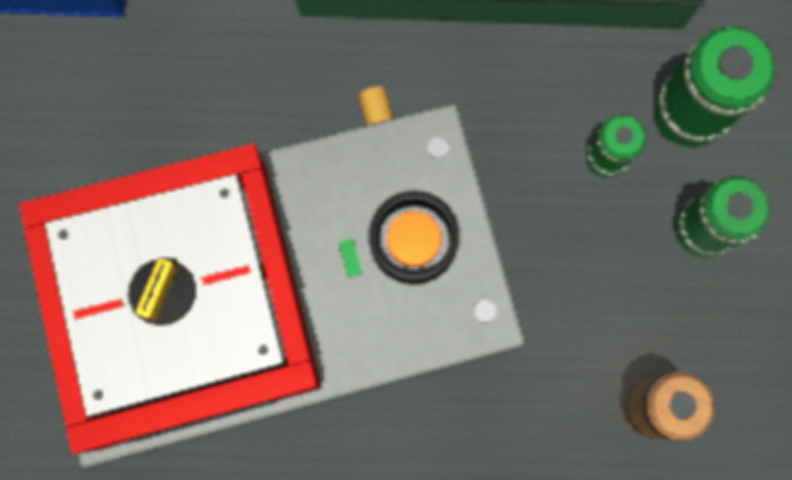

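The crop confirms that the canister at crop (738,205) is the middle of the three greens. It measures 49 mm across with its top at 0.100 m. The socket is at crop (413,238) and the wing at (155,288), about 0.65 rad on. The yaw already suits the grasp, so I move over the canister.

Request:
{"api": "apply_moves", "payload": {"plan": [15,-4,0,0,30,-8,0,0,40,-10.7,0,0,40,-10.7,0,0,40,-10.7,0,0,40,-10.7,0,0,40,-10.7,0,0,40,-10.7,0,0,40,-10.7,0,0,40,-10.7,0,0,40,-10.7,0,0,40,-10.7,0,0,40,-10.7,0,0,30,-8,0,0,14,-4,0,0,0,0,0,0,0,0,0,0], "hand": 1, "squeeze": 20}}

```text
time_s: 1.8
ee_pos: [0.6067, -0.279, 0.2051]
eef_rot: [-3.141, 0.001, 0.226]
force: [-0.8, -0.1, -0.2]
grip_width: 0.0939
grip_force: 0.0
```

Run:
```python
from h import *
c=snap('wrist','w1.png'); P=cloud(c); hsv=cv2.cvtColor(c['image'],cv2.COLOR_RGB2HSV)
w=P[(abs(P[...,2]-.1)<.004)&(c['range_z']>0)&(np.hypot(P[...,0]-.607,P[...,1]+.279)<.05)]
(cx,cy),r=cv2.minEnclosingCircle(w[:,:2].astype(np.float32)); print(len(w),cx,cy,2*r,np.median(w[:,2]))
o=monitor.get_obs(); print(o['ee_pos'],o['eef_rot'],o['time_s'])
```

```text
2551 0.606131374835968 -0.2797236144542694 0.04694073647260666 0.0991047839619957
[ 0.60641423 -0.27948866  0.20537376] [-3.14139577e+00  3.54053098e-04  2.25537504e-01] 1.85
```

View pics/w1.png

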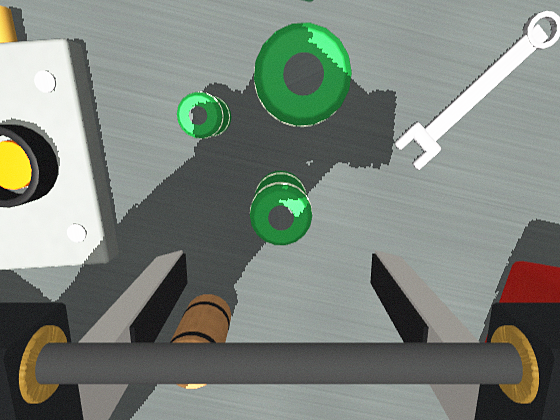

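The wrist view shows the middle canister at (281,215), centred between the open fingers. The used one at (203,340) is about 150 mm behind, so it is clear. I descend and grip.

Request:
{"api": "apply_moves", "payload": {"plan": [0,0,15,0,0,0,30,0,0,0,35,0,0,0,35,0,0,0,25,0,0,0,12,0,0,0,3,0,0,0,0,0]}}

```text
time_s: 2.65
ee_pos: [0.607, -0.2798, 0.051]
eef_rot: [3.141, -0.001, 0.225]
force: [0.1, -0.2, 0.1]
grip_width: 0.0941
grip_force: 0.0
```

Request:
{"api": "apply_moves", "payload": {"plan": [0,0,0,0,0,0,0,0,0,0,0,0,0,0,0,0,0,0,0,0,0,0,0,0], "hand": -1, "squeeze": 20}}

```text
time_s: 3.25
ee_pos: [0.607, -0.2796, 0.0505]
eef_rot: [3.141, -0.0, 0.226]
force: [-0.8, -0.3, -2.4]
grip_width: 0.0497
grip_force: 17.4
```

Request:
{"api": "apply_moves", "payload": {"plan": [0,0,-10,0,0,0,-25,0,0,0,-30,0,0,0,-20,0,2,-15,-5,0,4,-30,0,0,6,-40,0,0,6,-40,0,0,6,-40,0,0,5,-40,0,0,3,-25,0,0,2,-14,0,0,0,0,0,0,0,0,0,0], "squeeze": 40}}

```text
time_s: 4.65
ee_pos: [0.5854, -0.0345, 0.1401]
eef_rot: [3.142, 0.0, 0.226]
force: [0.5, 0.1, -2.4]
grip_width: 0.0492
grip_force: 39.9
```

Run:
```python
from h import *
for n in ('wrist','top'):
    c=snap(n); P=cloud(c); ok=c['range_z']>0
    for nm,z,ctr in (('can',.19,(.585,-.034)),('sock',.06,(.585,-.034))):
        w=P[ok&(abs(P[...,2]-z)<.004)&(np.hypot(P[...,0]-ctr[0],P[...,1]-ctr[1])<.045)]
        if len(w)>20:
            (cx,cy),r=cv2.minEnclosingCircle(w[:,:2].astype(np.float32)); print(n,nm,len(w),cx,cy,2*r,np.median(w[:,2]),w.min(0),w.max(0))
a=load('wrist')['image'];b=cv2.resize(load('top')['image'][120:310,90:340],(560,426))
cv2.imwrite('pics/w2.png',a[:,:,::-1])
o=monitor.get_obs(); print(o['ee_pos'],o['eef_rot'],o['time_s'],o['force'],o['moment'])
```

```text
wrist can 8976 0.5935467481613159 -0.03194978088140488 0.07410704344511032 0.18897154196190163 [ 0.56912153 -0.06799524  0.18600088] [0.60802995 0.00409972 0.19399669]
wrist sock 1765 0.5845456123352051 -0.03454545885324478 0.07192729413509369 0.05885920470353997 [ 0.56339982 -0.07035387  0.05603584] [0.62017873 0.00086042 0.06140001]
[ 0.58546751 -0.03512646  0.14019097] [3.14155256e+00 3.13605911e-04 2.24600526e-01] 4.75 [ 0.34778617 -0.21609005 -2.19196353] [0.01776872 0.04364669 0.01084321]
```

View pics/w2.png

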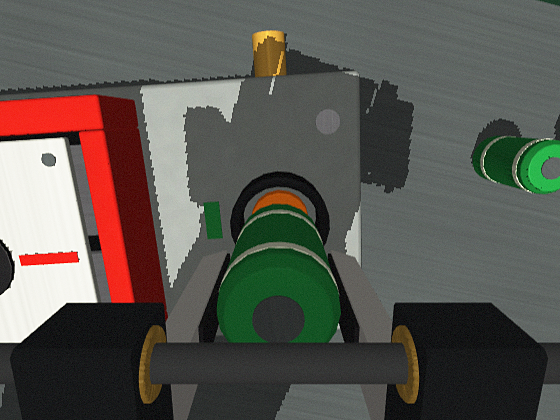

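The wrist view shows the held canister at (280,290), upright and lined up with the socket ring at (280,215). Both measurements of the socket centre agree with the TCP to within 1 mm, so I lower it.

Request:
{"api": "apply_moves", "payload": {"plan": [0,0,10,0,0,0,12,0,0,0,8,0,0,0,5,0,0,0,5,0,0,0,0,0]}}

```text
time_s: 5.35
ee_pos: [0.5852, -0.0341, 0.0997]
eef_rot: [-3.141, 0.001, 0.226]
force: [0.1, 0.6, -2.7]
grip_width: 0.0492
grip_force: 39.9
```

Request:
{"api": "apply_moves", "payload": {"plan": [0,0,3,0,0,0,3,0,0,0,3,0,0,0,3,0,0,0,2,0,0,0,1,0,0,0,0,0,0,0,0,0]}}

```text
time_s: 6.15
ee_pos: [0.5859, -0.0341, 0.0863]
eef_rot: [3.141, -0.001, 0.226]
force: [-2.1, 0.3, 9.8]
grip_width: 0.0494
grip_force: 40.0
```

Request:
{"api": "apply_moves", "payload": {"plan": [0,0,1,0,0,0,1,0,0,0,0,0]}}

```text
time_s: 6.45
ee_pos: [0.5865, -0.0342, 0.086]
eef_rot: [3.14, -0.003, 0.226]
force: [-7.0, 1.4, 24.4]
grip_width: 0.0492
grip_force: 40.0
```

Force rises to 24 N with no more travel, so the pad is at its hard stop. I ease off, release and rise.

Request:
{"api": "apply_moves", "payload": {"plan": [0,0,-1.5,0,0,0,-1,0,0,0,0,0]}}

```text
time_s: 6.75
ee_pos: [0.5858, -0.0342, 0.0862]
eef_rot: [3.141, -0.001, 0.226]
force: [-0.2, -0.9, 6.7]
grip_width: 0.0493
grip_force: 40.0
```

Request:
{"api": "apply_moves", "payload": {"plan": [0,0,0,0,0,0,0,0,0,0,0,0,0,0,0,0,0,0,0,0,0,0,0,0,0,0,-10,0,0,0,-25,0,0,0,-40,0,0,0,-40,0,0,0,-25,0,0,0,-10,0,0,0,0,0], "hand": 1, "squeeze": 20}}

```text
time_s: 8.05
ee_pos: [0.5858, -0.0341, 0.2371]
eef_rot: [3.141, -0.002, 0.226]
force: [0.3, -0.6, 0.1]
grip_width: 0.094
grip_force: 0.0
```

Request:
{"api": "apply_moves", "payload": {"plan": [0,-15,0,0,-1,-30,0,0,-2,-40,0,0,-2,-40,0,0,-2,-35,0,0,-1,-20,0,0,0,-9,0,0,0,0,0,0,0,0,0,0]}}

```text
time_s: 8.95
ee_pos: [0.5353, 0.1478, 0.2353]
eef_rot: [3.141, 0.001, 0.226]
force: [-0.3, -0.0, 0.8]
grip_width: 0.0938
grip_force: 0.0
```

```bash
cat > m.py <<'E'
from h import *
c=snap('wrist'); P=cloud(c); ok=c['range_z']>0; hsv=cv2.cvtColor(c['image'],cv2.COLOR_RGB2HSV)
o=monitor.get_obs(); print(o['ee_pos'],o['eef_rot'],o['time_s'])
near=ok&(np.hypot(P[...,0]-.535,P[...,1]-.148)<.075)
mm=near&(hsv[...,0]>18)&(hsv[...,0]<38)&(hsv[...,1]>110)
w=P[mm&(P[...,2]>.120)][:,:2].astype(np.float32); print('wing',len(w),cv2.minAreaRect(w),w.mean(0))
w=w-w.mean(0); d=np.linalg.svd(w,full_matrices=False)[2][0]; print('wing dir',np.arctan2(d[1],d[0]))
red=near&((hsv[...,0]<8)|(hsv[...,0]>172))&(hsv[...,1]>140)&(P[...,2]>.096)&(P[...,2]<.106)&(np.hypot(P[...,0]-.535,P[...,1]-.148)<.068)
n,lab,st,ce=cv2.connectedComponentsWithStats(red.astype(np.uint8))
k=[i for i in range(1,n) if st[i,4]>60]; k=sorted(k,key=lambda i:-st[i,4])[:2]; q=[P[lab==i][:,:2] for i in k]; print([len(x) for x in q])
if len(q)==2:
    a,b=[x.mean(0) for x in q]; print('marks',a,b,(a+b)/2,np.arctan2(*(a-b)[::-1]))
# panel top face rectangle
w=P[near&(P[...,2]>.097)&(P[...,2]<.103)&(hsv[...,1]<60)&(hsv[...,2]>120)]; print('panel z',np.median(w[:,2]))
E
python3 - <<'E'
from m import *
cv2.imwrite('pics/w3.png',c['image'][:,:,::-1])
t=snap('top'); Q=cloud(t); w=Q[(t['range_z']>0)&(np.hypot(Q[...,0]-.586,Q[...,1]+.034)<.035)]
w=w[w[:,2]>.12]; print('can top',len(w),np.median(w,0))
E
```

```text
[0.53549824 0.14757443 0.23548165] [3.14152547e+00 7.15558673e-04 2.24938423e-01] 9.0
wing 3817 ((0.5389175415039062, 0.14957211911678314), (0.05690325051546097, 0.09946167469024658), 12.68455696105957) [0.55611986 0.15299158]
wing dir 1.8016735
[316, 225]
marks [0.54307838 0.10234962] [0.51573766 0.19401181] [0.52940802 0.14818072] -1.2809210486331708
panel z 0.09909493565547439
can top 675 [ 0.58286354 -0.03381654  0.13511808]
```

View pics/w3.png

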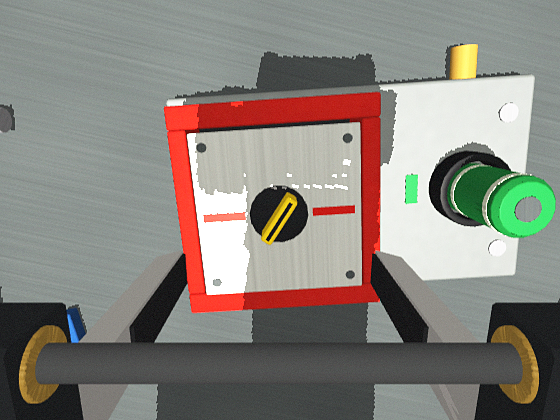

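The wrist view shows the wing at (280,218), the marks at (224,217) and (334,210), and the canister seated in the socket at (500,200). Its top at 0.135 m means the pad is fully down. The wing mask had picked up the gripper's brass, so I measure the wing again on the saved frame.

Run:
```python
from h import *
c=load('wrist'); P=cloud(c); hsv=cv2.cvtColor(c['image'],cv2.COLOR_RGB2HSV)
m=cv2.inRange(hsv,(18,110,60),(38,255,255)); m[:180]=0;m[255:]=0;m[:,:245]=0;m[:,315:]=0
v,u=np.nonzero(m); z=P[v,u,2]; print(len(u),np.percentile(z,[5,50,95]))
w=np.array([ray(c,a,b,.127)[:2] for a,b,zz in zip(u,v,z) if zz>.121]).astype(np.float32)
print(cv2.minAreaRect(w),w.mean(0)); d=np.linalg.svd(w-w.mean(0),full_matrices=False)[2][0]; a=np.arctan2(d[1],d[0]); print(a, 'fastener',.292-a)
```

```text
713 [0.10493364 0.12532239 0.12713849]
((0.5309431552886963, 0.1478571742773056), (0.010540002025663853, 0.04193948954343796), 71.27593231201172) [0.53150135 0.1477491 ]
2.8142838 fastener -2.5222838
```

Request:
{"api": "apply_moves", "payload": {"plan": [-4,-1.4,0,-0.074,0,0,0,-0.145,0,0,0,-0.145,0,0,0,-0.145,0,0,0,-0.145,0,0,0,-0.145,0,0,0,-0.145,0,0,0,-0.145,0,0,0,-0.145,0,0,0,-0.145,0,0,0,-0.145,0,0,0,-0.145,0,0,0,-0.145,0,0,0,-0.145,0,0,0,-0.145,0,0,0,-0.145,0,0,0,-0.145,0,0,0,-0.145,0,0,0,-0.05,0,0,0,0]}}

```text
time_s: 11.05
ee_pos: [0.5314, 0.148, 0.2358]
eef_rot: [-3.141, -0.0, 2.814]
force: [-0.9, 0.5, -0.2]
grip_width: 0.0941
grip_force: 0.0
```

Run:
```python
from h import *
c=snap('wrist','w4.png'); P=cloud(c)
o=monitor.get_obs(); print(o['ee_pos'],o['eef_rot'],o['qpos'],o['time_s'])
hsv=cv2.cvtColor(c['image'],cv2.COLOR_RGB2HSV); m=cv2.inRange(hsv,(18,110,60),(38,255,255)); v,u=np.nonzero(m)
w=np.array([[*ray(c,a,b,.127)[:2]] for a,b in zip(u,v) if .121<P[b,a,2]<.131 and np.hypot(P[b,a,0]-.531,P[b,a,1]-.148)<.03]).astype(np.float32)
print(len(w),cv2.minAreaRect(w),w.mean(0)); d=np.linalg.svd(w-w.mean(0),full_matrices=False)[2][0]; print(np.arctan2(d[1],d[0]))
```

```text
[0.53134388 0.14811582 0.23584634] [-3.14150704e+00 -1.05047948e-04  2.81227423e+00] [ 2.05464593e-01  2.81856381e-01  1.47315797e+00 -2.04711499e-05
  1.38671232e+00 -1.03600957e+00] 11.1
453 ((0.5281781554222107, 0.14781714975833893), (0.008772489614784718, 0.04196840897202492), 71.20752716064453) [0.52797693 0.14793806]
-0.32630235
```

Request:
{"api": "apply_moves", "payload": {"plan": [1.4,-0.5,12,0,0,0,28,0,0,0,35,0,0,0,30,0,0,0,16,0,0,0,7,0,0,0,2,0,0,0,0,0]}}

```text
time_s: 11.9
ee_pos: [0.5299, 0.1488, 0.1063]
eef_rot: [3.141, 0.001, 2.814]
force: [0.6, 0.2, 0.5]
grip_width: 0.094
grip_force: 0.0
```

Request:
{"api": "apply_moves", "payload": {"plan": [0,0,0,0,0,0,0,0,0,0,0,0,0,0,0,0,0,0,0,0,0,0,0,0,0,0,0,0,0,0,0,0,0,0,0,0], "hand": -1, "squeeze": 25}}

```text
time_s: 12.8
ee_pos: [0.5297, 0.1488, 0.106]
eef_rot: [3.142, 0.0, 2.815]
force: [-0.5, -0.3, 0.7]
grip_width: 0.0254
grip_force: 0.0
```

Request:
{"api": "apply_moves", "payload": {"plan": [0,0,0,0,0,0,0,0,0,0,0,0,0,0,0,0,0,0,0,0]}}

```text
time_s: 13.3
ee_pos: [0.5292, 0.1474, 0.1059]
eef_rot: [-3.139, -0.001, 2.814]
force: [-3.8, -11.0, 4.4]
grip_width: 0.0099
grip_force: 25.0
```

Request:
{"api": "apply_moves", "payload": {"plan": [0,-1.4,0,0,0,0,0,0], "squeeze": 35}}

```text
time_s: 13.5
ee_pos: [0.5292, 0.1472, 0.106]
eef_rot: [-3.141, -0.0, 2.815]
force: [-0.7, -2.7, 1.0]
grip_width: 0.0098
grip_force: 35.0
```

Request:
{"api": "apply_moves", "payload": {"plan": [0,0,0,0.06,0,0,0,0.1,0,0,0,0.1,0,0,0,0.1,0,0,0,0.1,0,0,0,0.1,0,0,0,0,0,0,0,0]}}

```text
time_s: 14.3
ee_pos: [0.5295, 0.1478, 0.106]
eef_rot: [3.141, 0.0, 2.258]
force: [4.1, 3.8, -2.1]
grip_width: 0.0094
grip_force: 35.0
```

Request:
{"api": "apply_moves", "payload": {"plan": [0,0,0,0.1,0,0,0,0.1,0,0,0,0.1,0,0,0,0.07,0,0,0,0.023,0,0,0,0,0,0,0,0]}}

```text
time_s: 15.0
ee_pos: [0.53, 0.148, 0.106]
eef_rot: [3.139, -0.0, 1.865]
force: [8.0, 4.4, -4.5]
grip_width: 0.0094
grip_force: 35.0
```

Run:
```python
from h import *
c=snap('wrist'); t=snap('top'); o=monitor.get_obs(); print(o['ee_pos'],o['eef_rot'],o['qpos'],o['force'],o['moment'],o['time_s'])
a=c['image'][100:400]; s=snap('scene')['image'][100:260,250:430]
im=np.hstack([cv2.resize(a,(448,360)),cv2.resize(s,(352,360))]); cv2.imwrite('pics/w5.png',im[:,:,::-1])
```

```text
[0.52997972 0.14797945 0.10600676] [ 3.13928121e+00 -3.84264099e-04  1.86469103e+00] [ 2.05429097e-01  4.00741258e-01  1.62962457e+00  6.55667903e-04
  1.10895846e+00 -8.87566562e-02] [ 8.26277602  4.8454631  -5.97559964] [ 0.9415708  -1.6147773  -0.04502507] 15.1
```

View pics/w5.png

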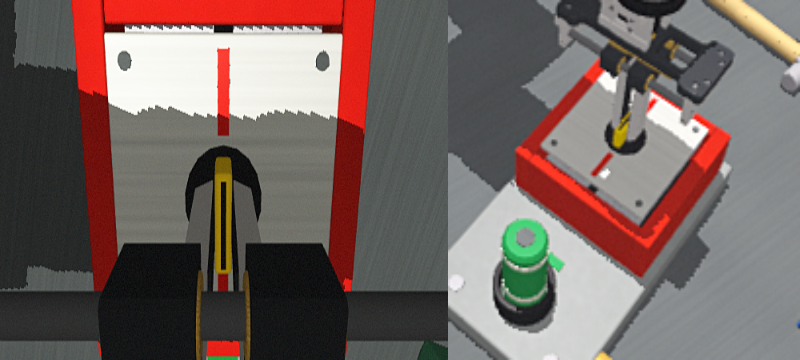

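The slot at (223,225) is in line with the red mark at (223,90), and the canister stands upright in its socket at (525,275). I ease the side load and press down while holding the wing.

Request:
{"api": "apply_moves", "payload": {"plan": [0,1,0,0,0,0,2,0,0,0,2,0,0,0,2,0,0,0,2,0,0,0,1,0,0,0,1,0,0,0,0,0,0,0,0,0], "squeeze": 45}}

```text
time_s: 16.05
ee_pos: [0.5302, 0.148, 0.0967]
eef_rot: [3.141, -0.0, 1.863]
force: [-4.5, 3.0, 10.6]
grip_width: 0.0098
grip_force: 45.0
```

Request:
{"api": "apply_moves", "payload": {"plan": [0,-0.5,1,0,0,0,0,0,0,0,0,0]}}

```text
time_s: 16.35
ee_pos: [0.5302, 0.148, 0.096]
eef_rot: [3.14, -0.0, 1.863]
force: [-1.0, 2.9, 9.7]
grip_width: 0.0096
grip_force: 45.0
```

Request:
{"api": "apply_moves", "payload": {"plan": [0,0,1,0,0,0,0,0,0,0,0,0]}}

```text
time_s: 16.65
ee_pos: [0.5302, 0.148, 0.0958]
eef_rot: [3.139, -0.0, 1.863]
force: [-6.1, 2.4, 19.7]
grip_width: 0.0095
grip_force: 45.0
```

Run:
```python
from h import *
c=snap('wrist'); P=cloud(c); hsv=cv2.cvtColor(c['image'],cv2.COLOR_RGB2HSV); o=monitor.get_obs(); print(o['ee_pos'],o['eef_rot'],o['force'],o['time_s'])
v,u=np.mgrid[:420,:560]; ok=(c['range_z']>0)&(P[...,2]>.08)&(P[...,2]<.11)&(np.hypot(P[...,0]-.53,P[...,1]-.148)<.14)
red=((hsv[...,0]<8)|(hsv[...,0]>172))&(hsv[...,1]>140); r=np.hypot(P[...,0]-.53,P[...,1]-.148)
print('rim',np.median(P[ok&red&(r>.078)][:,2]),'panel',np.median(P[ok&(hsv[...,1]<60)&(r<.065)&(hsv[...,2]>70)][:,2]))
for n in('top',): 
    t=snap(n); Q=cloud(t); k=(t['range_z']>0)
    w=Q[k&(np.hypot(Q[...,0]-.586,Q[...,1]+.034)<.035)&(Q[...,2]>.12)&(Q[...,2]<.15)]; print('can',len(w),np.median(w,0) if len(w) else '')
    w=Q[k&(np.hypot(Q[...,0]-.457,Q[...,1]+.232)<.03)&(Q[...,2]>.09)&(Q[...,2]<.15)]; print('used',len(w),np.median(w,0) if len(w) else '')
```

```text
[0.53021006 0.14803305 0.09581696] [ 3.13936073e+00 -2.31498834e-04  1.86321223e+00] [-5.81141988  2.44450258 19.74056262] 16.7
rim 0.08888694313207461 panel 0.08896929279375822
can 673 [ 0.58276516 -0.03377896  0.13500037]
used 629 [ 0.45683236 -0.23083345  0.09908285]
```

The panel (0.0890 m) is level with the rim (0.0889 m) at a steady 20 N, against 10 N from the springs. The canister is still seated and the used one hasn't moved, so I hand in.

```bash
python3 -c "
from station import ctrl
print(ctrl.hand_in())"
```

```text
the job is handed in; nothing more can be done
None
```

I handed the job in at 16.7 s: the green canister is seated with its pad fully down, the fastener is lined up with the red marks, the panel is held flush, and the used canister is where it was; no verdict came back.

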